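# Close the draught shield and tare the balance

### The arm

A 6-joint arm with a two-finger parallel gripper is mounted at the origin on a cart in front of the work surface, level with it; the furniture and walls round the work are solid. World frame = base frame: x ahead of the robot, y to its left, z up, the work surface at z = 0. Lengths are in m, angles in rad, forces in N, time in s.
With the tool pointing down it reaches from about 0.275 to 0.725 m from the base axis. Payload 5.6 kg.
Tool frame: the origin (TCP) lies midway between the tips of the shut fingers; the grasp point (between the pads) lies 19 mm behind it; z points along the fingers, y is the direction in which the jaws open and shut (so a half turn about z gives the same grasp; the last joint's range is limited). The gripper opens to 85 mm and grips with 20 to 120 N. Pads are 22 mm wide; open, the fingers measure 114 mm over their backs; the gripper's body (76 mm by 85 mm) begins 54 mm behind the grasp point. The pads swing forward as they close: fully open they stand 13 mm farther back than shut.
Start: joints at [-0.926, 0.255, 0.108, 0, -1.424, -0.285], TCP at [0.194, -0.515, 0.231] pointing down, gripper open.
Joint ranges: [-2.95, 2.95], [-1.21, 1.97], [-1.09, 1.5], [-2.87, 1.71], [-2.94, -0.07], [-3.05, 3.05]. Speed limits (rad/s): [2.57, 2.57, 3.14, 3.14, 3.14, 3.14].

### API

Orientations are given as a 3x3 rotation matrix whose columns are the frame's x, y, z axes.
In Python, from cell import env, get_image gives the robot as it stands. Calls block until the motion is done:
- env.reach(position, orientation): joint-space move of the TCP to a pose.
- env.move_l(position, attitude=None, feed=0.15, guard=None): straight line of the TCP; attitude=None keeps the orientation; feed is the mean speed in m/s. With guard (N) it stops when the force on the tool has changed by that much, and returns True; else False.
- env.goto_joints(angles): joint-space move.
- env.move_gripper(opening, grip_force=None): opening from 0.0 (shut) to 1.0 (fully open); grip_force is the grip in N (None keeps the last); returns when the fingers have stopped.
- env.sleep(seconds).
- env.solve_ik(position, orientation): joint angles nearest the present ones, or None.
- get_image(name): name is "scene" or "top" or "wrist"; returns a dict with "color" (384x512x3 uint8, blue, green, red), "depth" (384x512 float32, m along the optical axis (not along the pixel's ray), 0 where there is no reading), "vertical_fov" (degrees; the focal length in pixels is half the picture's height over the tangent of half this angle, whatever the lens; pixels are square), "cx", "cy" (the principal point, pixels), "T" (4x4, takes a point from camera to world coordinates); the wrist camera has in their place "hand_eye" (4x4, takes a point from camera to tool coordinates, whose origin is the TCP and whose axes are the flange's). Camera axes: x right, y down, z forward; pixel columns grow to the right and rows downward; lengths in m; the calibration is good to about 2 mm. The wrist camera is an equidistant fisheye: a pixel r from the principal point sees the ray r / f radians off the axis. A picture is of the moment at which its call begins: read the wrist's pose just before it.
A pose or a line that the arm cannot do raises env.IKError and nothing moves.
- env.hand_in(): hands the job in, once; it reports no verdict.
Readings, each from a call of its own:
- env.read_time(): time.
- env.read_q(): joint angles.
- env.read_joint_velocities(): joint speeds.
- env.read_joint_torque(): joint torques, N m.
- env.read_position(): TCP position.
- env.read_tool_rot(): TCP orientation.
- env.read_force(): force on the tool from outside, world axes, zero at the start.
- env.read_ft_torque(): the same for the moment, N m.
- env.read_finger_gap(): opening from 0.0 (shut) to 1.0 (fully open).
Only numpy, scipy, OpenCV 4.12 (cv2) and the standard library are available. Lean on these libraries where they do the work, as an engineer would, in place of code of your own. Each camera call takes 0.05 s, during which the arm holds its last target. There are 200 camera calls.

### The job

A beaker stands on the pan of the balance and is to be tared. With your fingertips, first draw the glass roof of the weighing chamber forward until it is fully shut, then press the tare key, the long bar key in the middle of the front panel, lightly and let it come up again. Leave the beaker, the other keys and everything else on the worktop alone.

Things in the scene. Friction and masses are not known exactly. Their poses are not given: they have to be found in the camera images.
- balance: the laboratory balance: white, 305 mm deep (its x), 190 wide (its y), fixed to the worktop. Origin under its centre, on the worktop; x points to its back, z up, its front (-x) roughly faces the robot. Low key panel at the front, 44 mm high and about 60 mm deep, then a sloping display, then a glass weighing chamber (front pane 45 mm ahead of the origin, roof 168 to 177 mm high) and a white tower at the back. The beaker stands inside the chamber on the pan.
- roof_pane (a joint): sliding glass roof of the weighing chamber, value in m: 0 = fully shut (slid forward against its stop), up to 0.08 = open (slid back along the balance's x). It starts open, slides level on rails with about 1 N of friction and stays where it is left.
- roof_lip (a point): middle of the flat, upright back face of the grey finger lip near the front edge of the sliding roof (the lip is 90 mm long along the balance's y; its top is 11 mm above this point, the glass behind it 12 mm below this point). Moves with the roof; its axes are the balance's. Behind it the glass is free for 100 mm. Fingertips placed behind the lip can draw the roof forward, along the balance's -x; the front of the lip is a slope.
- bar_key_top (a point): centre of the top of the tare key: the long bar-shaped white key, 56 mm along y by 20 mm, in the middle of the key panel; top 52 mm above the worktop.
- bar_key (a joint): travel of the tare key in m: 0 = up, 0.005 = fully down; it springs back. About 1.5 N starts it and 4 N takes it fully down.
- round_key (a joint): travel of the small round key (17 mm), centre 72 mm to the left (balance's +y) of the tare key's centre; 0 = up, 0.005 = down.
- inner_key (a joint): travel of the square key (15 mm), centre 55 mm to the right (balance's -y) of the tare key's centre; 0 = up.
- outer_key (a joint): travel of the square key (15 mm), centre 78 mm to the right of the tare key's centre; 0 = up.
- beaker_glass: graduated beaker, 62 mm across, 80 high, standing upright on the pan in the chamber; origin under its middle. To be left alone.
- amber_bottle: brown screw-cap bottle, 66 mm across, 138 high; a bystander, origin on its underside.
- jar_a: clear sample jar with a blue screw lid, 59 mm across, 65 high; a bystander, origin on its underside.
- jar_b: clear sample jar with a teal screw lid, 59 mm across, 65 high; a bystander, origin on its underside.
- drop_bottle: small brown bottle with a white cap, 40 mm across, 78 high; a bystander, origin on its underside.
- petri_a: lower of two stacked petri dishes, 61 mm across, 15 high; a bystander, origin on its underside.
- petri_b: upper of two stacked petri dishes, 61 mm across; a bystander, origin on its underside.
- spatula: lab spatula, 184 mm long, lying on the worktop; a bystander, origin on its underside.
- tweezers: tweezers, 136 mm long, lying on the worktop; a bystander, origin on its underside.

How it is judged:
On the way, in this order (a step that is already met when the one before it is completed fails the run):
1. the roof is fully shut (value of joint roof_pane below 0.004 m), for 0.2 s.
2. the tare key is pressed with the roof shut (value of joint roof_pane below 0.004 m and value of joint bar_key above 0.0025 m), for 0.05 s.
3. the tare key is up again (value of joint bar_key below 0.001 m), for 0.1 s.
At the end, for the whole second after the job is handed in: The roof is shut to within 4 mm, all four keys are up (within 1 mm), the beaker stands upright and at rest on the pan within 6 mm of where it was, and every bystander is within 15 mm of where it was (value of joint roof_pane below 0.004 m and value of joint each of bar_key, round_key, inner_key, outer_key below 0.001 m and distance of beaker_glass from where it was at the start of the episode below 0.006 m and angle between beaker_glass's own z axis and vertical below 0.05 rad and linear speed of beaker_glass below 0.02 m/s and distance of each of amber_bottle, jar_a, jar_b, drop_bottle, petri_a, petri_b, spatula, tweezers from where it was at the start of the episode below 0.015 m); the robot touches nothing.
It fails at once if the tare key is pressed while the roof is still open (value of joint bar_key above 0.0012 m and value of joint roof_pane above 0.006 m).
It fails at once if the tare key is pressed hard, with more than 15 N (contact force between the arm and bar_key above 15 N).
It fails at once if one of the other keys is pressed (value of joint any of round_key, inner_key, outer_key above 0.0012 m).
It fails at once if the robot touches the beaker, or it is shifted on the pan by more than 6 mm or lifted (contact force between the arm and beaker_glass above 0.3 N or distance of beaker_glass from where it was at the start of the episode above 0.006 m).
It fails at once if another thing on the worktop is moved by more than 15 mm or lifted (distance of any of amber_bottle, jar_a, jar_b, drop_bottle, petri_a, petri_b, spatula, tweezers from where it was at the start of the episode above 0.015 m).
It also fails if it takes over 42 s, if anything falls off the work surface, if the arm or the gripper's body presses on something with over 40 N, if the wrist force passes 120 N, or if a joint passes its speed limit or range.

## Working session

There is one attempt and no reset: what is moved stays moved. The work goes in short steps, each a Python script; the robot and the scene stay as the last script left them, time stands still between calls to the robot, and variables do not carry over. Pictures are saved under pics/ and viewed, about 8 in all and at most 12, crops included, and the job is handed in when it is done.

```bash
ls; mkdir -p pics; python3 - <<'E'
from cell import env,get_image
import cv2,numpy as np,pickle
d={}
for n in("scene","top"):
    d[n]=get_image(n); im=d[n]; cv2.imwrite(f"pics/{n}0.png",im["color"])
    print(n,im["vertical_fov"],im["cx"],im["cy"]);print(np.round(im["T"],3))
pickle.dump(d,open("d0.pkl","wb"));print(env.read_time())
E
```

```text
pics
scene 57.42432150085453 247.97146035112132 190.4945140011507
[[ 0.794 -0.252  0.553 -0.098]
 [-0.608 -0.296  0.737 -0.873]
 [-0.022 -0.922 -0.388  0.585]
 [ 0.     0.     0.     1.   ]]
top 48.13044965006458 254.15984111988996 192.2939890150796
[[ 0.027 -0.989  0.145  0.332]
 [-0.999 -0.024  0.021 -0.064]
 [-0.017 -0.146 -0.989  1.37 ]
 [ 0.     0.     0.     1.   ]]
0.1
```

View pics/scene0.png

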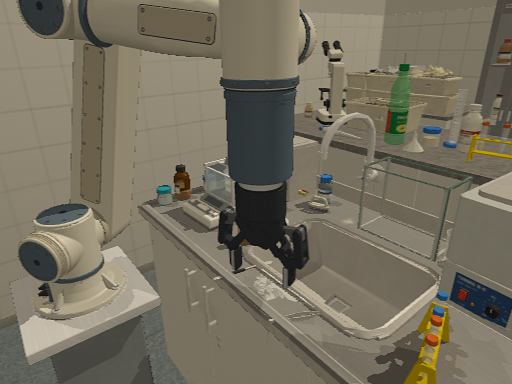

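View pics/top0.png

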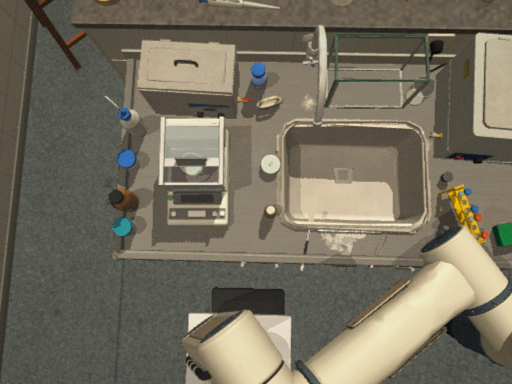

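```bash
cat >h.py <<'E'
import numpy as np,cv2
def ray(im,u,v,T=None):
    f=im["color"].shape[0]/2/np.tan(np.radians(im["vertical_fov"])/2)
    x,y=u-im["cx"],v-im["cy"]
    if T is None:
        T=im["T"]; d=np.array([x/f,y/f,1.])
    else:
        r=np.hypot(x,y)+1e-9; a=r/f; d=np.array([np.sin(a)*x/r,np.sin(a)*y/r,np.cos(a)])
    return T[:3,3],T[:3,:3]@d
def onz(im,u,v,z,T=None):
    o,d=ray(im,u,v,T); return o+d*(z-o[2])/d[2]
def pix(im,P,T):
    f=im["color"].shape[0]/2/np.tan(np.radians(im["vertical_fov"])/2)
    c=T[:3,:3].T@(np.asarray(P)-T[:3,3]); r=np.hypot(c[0],c[1]); a=np.arctan2(r,c[2])
    return im["cx"]+f*a*c[0]/r, im["cy"]+f*a*c[1]/r
def zoom(c,u0,v0,u1,v1,k,name):
    cv2.imwrite(name,cv2.resize(c[v0:v1,u0:u1],None,fx=k,fy=k,interpolation=cv2.INTER_CUBIC))
E
python3 - <<'E'
import pickle;from h import *
d=pickle.load(open("d0.pkl","rb"));im=d["top"]
zoom(im["color"],150,105,240,235,6,"pics/topz.png".replace("z","z1"))
for u,v,z in((197,213,.052),(168,221,.044),(228,221,.044),(161,118,.17),(225,118,.17),(122,200,.138),(127,158,.065),(122,227,.065),(270,211,.078),(258,72,.1),(271,164,.03)): print(u,v,onz(im,u,v,z).round(3))
E
```

```text
197 213 [0.456 0.139 0.052]
168 221 [0.43  0.229 0.044]
228 221 [0.435 0.043 0.044]
161 118 [0.72  0.238 0.17 ]
225 118 [0.723 0.052 0.17 ]
122 200 [0.481 0.346 0.138]
127 158 [0.622 0.364 0.065]
122 227 [0.407 0.364 0.065]
270 211 [ 0.465 -0.086  0.078]
258 72 [ 0.897 -0.039  0.1  ]
271 164 [ 0.621 -0.086  0.03 ]
```

View pics/topz1.png

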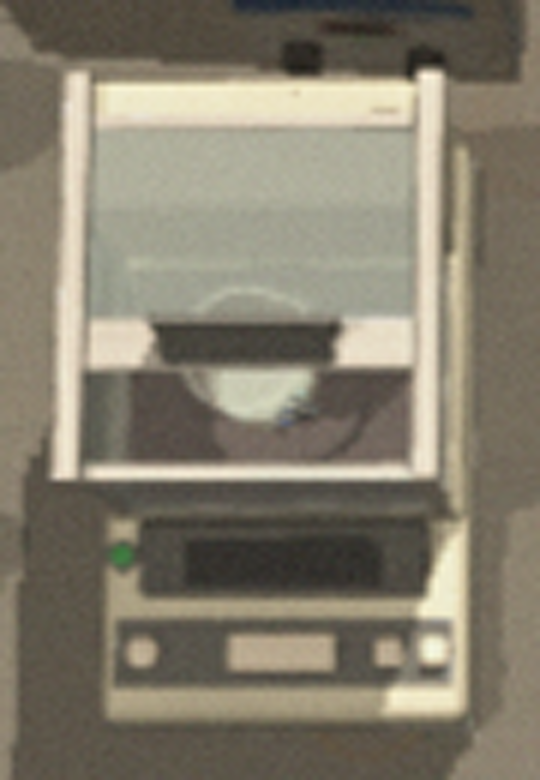

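```bash
python3 - <<'E'
from cell import env,get_image
import pickle,cv2;from h import *
im=pickle.load(open("d0.pkl","rb"))["top"]
for n,x,y,z in(("round",140,652,.052),("bar",282,652,.052),("inner",388,652,.052),("outer",433,650,.052),("lipL",153,320,.2),("lipR",340,320,.2),("railLb",75,75,.177),("railLf",65,475,.177),("railRb",432,70,.177),("railRf",425,475,.177)):
    print(n,onz(im,150+x/6,105+y/6,z).round(4))
R=np.array([[1.,0,0],[0,-1,0],[0,0,-1]])
env.move_gripper(0.0)
p=env.read_position();env.move_l([p[0],p[1],.36])
print(env.read_tool_rot().round(3))
env.reach([0.45,0.14,0.36],R)
p=env.read_position();Rt=env.read_tool_rot();im=get_image("wrist")
T=np.eye(4);T[:3,:3]=Rt;T[:3,3]=p;T=T@im["hand_eye"]
pickle.dump((im,T),open("w1.pkl","wb"));cv2.imwrite("pics/w1.png",im["color"])
print(p,env.read_q().round(3),T.round(3),im["vertical_fov"],env.read_time())
E
```

```text
round [0.4524 0.2119 0.052 ]
bar [0.4543 0.1387 0.052 ]
inner [0.4556 0.0841 0.052 ]
outer [0.4572 0.061  0.052 ]
lipL [0.594  0.1833 0.2   ]
lipR [0.596  0.0961 0.2   ]
railLb [0.7189 0.2323 0.177 ]
railLf [0.5236 0.2257 0.177 ]
railRb [0.725  0.0602 0.177 ]
railRf [0.5277 0.0561 0.177 ]
[[-0.936 -0.352 -0.001]
 [-0.352  0.936  0.002]
 [ 0.     0.002 -1.   ]]
[0.45019126 0.13947029 0.36000481] [ 0.634  0.093  0.232  0.    -1.71   0.935] [[-0.001 -0.955 -0.296  0.526]
 [-1.     0.001 -0.001  0.139]
 [ 0.001  0.296 -0.955  0.503]
 [ 0.     0.     0.     1.   ]] 65.70646984690485 4.4167
```

View pics/w1.png

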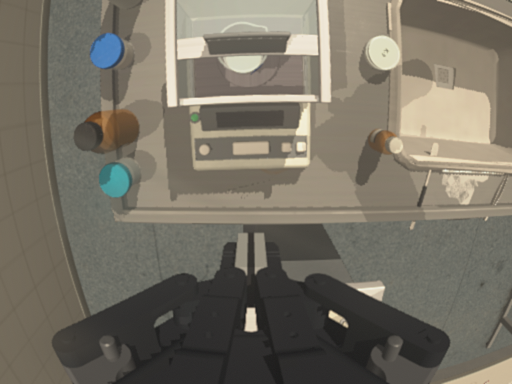

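```bash
python3 - <<'E'
import pickle;from h import *
im,T=pickle.load(open("w1.pkl","rb"))
zoom(im["color"],160,0,340,180,4,"pics/w1z.png")
for n,u,v,z in(("round",204,149.3,.052),("bar",251,148,.052),("inner",286,147.3,.052),("outer",301,146.5,.052),("lipTL",206,36,.2),("lipTR",290,36,.2)):print(n,onz(im,u,v,z,T).round(4))
print(pix(im,[.454,.1387,.052],T))
E
```

```text
round [0.4554 0.2104 0.052 ]
bar [0.4568 0.1379 0.052 ]
inner [0.4582 0.0842 0.052 ]
outer [0.4598 0.0609 0.052 ]
lipTL [0.5963 0.1834 0.2   ]
lipTR [0.596  0.0991 0.2   ]
(np.float64(250.50934831517156), np.float64(149.80626509961826))
```

View pics/w1z.png

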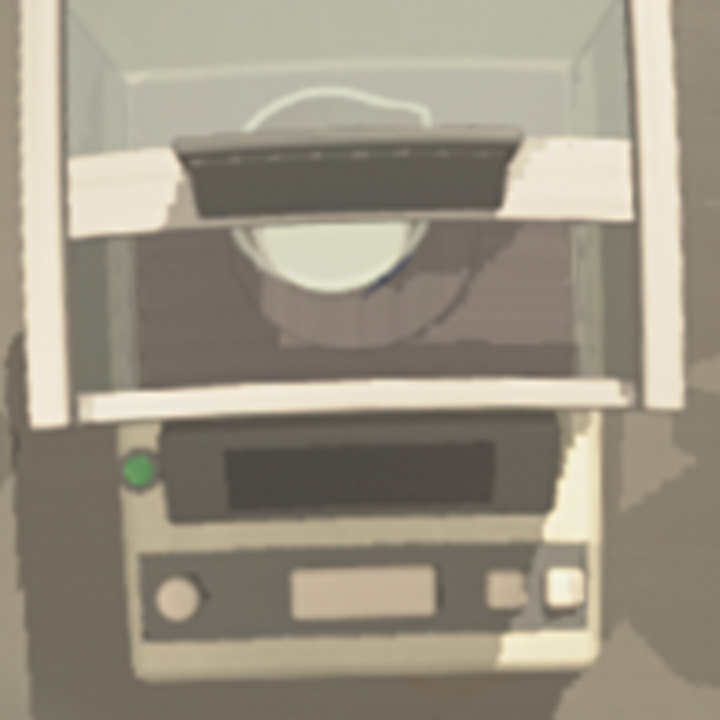

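```bash
python3 - <<'E'
from cell import env,get_image
import pickle,cv2;from h import *
a=.031;c,s=np.cos(a),np.sin(a)
R=np.array([[c,s,0],[s,-c,0],[0,0,-1]]);u=np.array([c,s,0])
lip=np.array([.598,.1405,0])
P=lip+u*.027
env.reach([P[0],P[1],.30],R)
env.move_l([P[0],P[1],.215],feed=.1)
f0=env.read_force();print("f0",f0.round(2))
print("guard",env.move_l([P[0],P[1],.184],feed=.03,guard=3),env.read_position().round(4),env.read_force().round(2))
S=env.read_position()
g=env.move_l(S-u*.06,feed=.05,guard=5)
print(g,env.read_position().round(4),(env.read_force()-f0).round(2),env.read_time())
im=get_image("top");cv2.imwrite("pics/t1.png",im["color"]);zoom(im["color"],150,105,240,235,4,"pics/t1z.png")
E
```

```text
f0 [ 0.28  0.63 -0.01]
guard False [0.6251 0.1413 0.1843] [-0.65 -0.31 -0.32]
False [0.5651 0.1394 0.1841] [-0.81 -0.61  0.06] 8.7167
```

View pics/t1z.png

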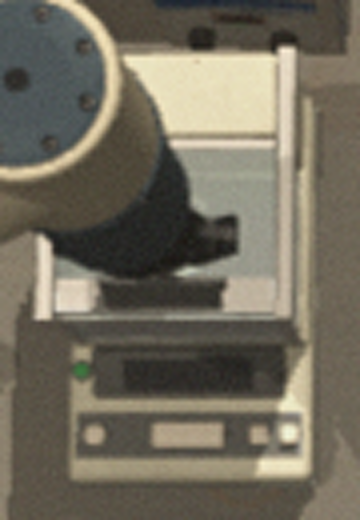

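```bash
python3 - <<'E'
from cell import env,get_image
import cv2;from h import *
a=.031;u=np.array([np.cos(a),np.sin(a),0])
S=env.read_position();f0=env.read_force()
g=env.move_l(S-u*.05,feed=.03,guard=8)
print(g,env.read_position().round(4),(env.read_force()-f0).round(2))
env.sleep(.3);print(env.read_position().round(4),(env.read_force()-f0).round(2))
p=env.read_position()
q=p+u*.015;env.move_l(q,feed=.06);env.move_l([q[0],q[1],.30])
r=np.array([.42,.139,.30]);env.move_l(r)
from cell import get_image
import pickle
p=env.read_position();Rt=env.read_tool_rot();im=get_image("wrist")
T=np.eye(4);T[:3,:3]=Rt;T[:3,3]=p;T=T@im["hand_eye"]
pickle.dump((im,T),open("w2.pkl","wb"));zoom(im["color"],110,0,390,220,2.8,"pics/w2.png")
print(p,T[:3,3],env.read_time())
E
```

```text
True [0.5638 0.1394 0.184 ] [ 1.56 -0.72  0.79]
[0.5638 0.1394 0.1836] [ 2.7  -0.65  0.51]
[0.42044664 0.13908216 0.29967997] [0.49625008 0.14110581 0.44249115] 12.075
```

View pics/w2.png

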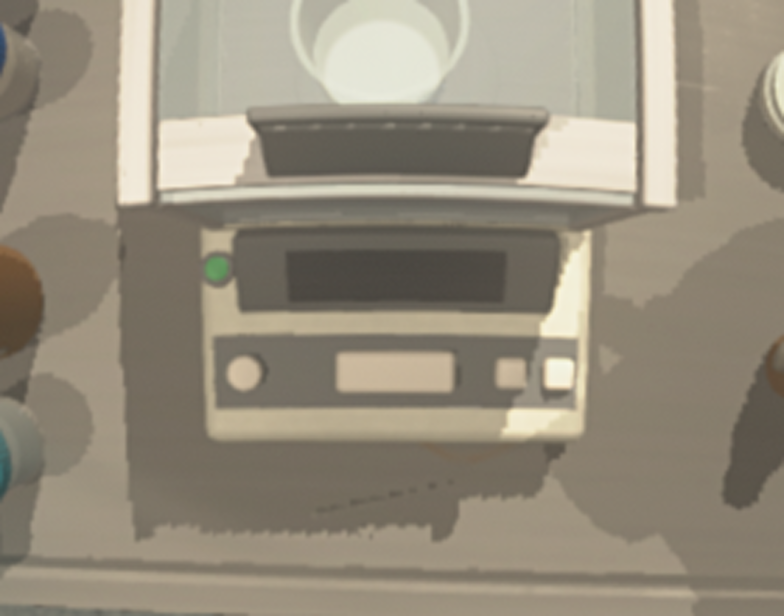

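```bash
python3 - <<'E'
from cell import env,get_image
import cv2,pickle;from h import *
im,T=pickle.load(open("w2.pkl","rb"))
for n,x,y,z in(("lipTL",248,109,.2),("lipTR",547,109,.2),("edge",400,190,.177),("railR",660,207,.177),("railL",137,207,.177),("bar",396,372,.052),("round",244,373,.052),("inner",511,373,.052),("outer",559,373,.052)):
    print(n,onz(im,110+x/2.8,y/2.8,z,T).round(4))
a=.031;u=np.array([np.cos(a),np.sin(a),0])
p=np.array([.5638,.1394,.184]);q=p+u*.016
env.move_l([q[0],q[1],.30]);env.move_l(q,feed=.08,guard=5)
env.sleep(.2);f0=env.read_force();print(env.read_position().round(4))
g=env.move_l(q-u*.05,feed=.03,guard=18)
print(g,env.read_position().round(4),(env.read_force()-f0).round(2))
env.sleep(.2);print(env.read_position().round(4),(env.read_force()-f0).round(2))
q=env.read_position()+u*.015;env.move_l(q,feed=.06);env.move_l([q[0],q[1],.28]);print(env.read_time())
E
```

```text
lipTL [0.549  0.1843 0.2   ]
lipTR [0.5519 0.0982 0.2   ]
edge [0.5276 0.1396 0.177 ]
railR [0.5284 0.0556 0.177 ]
railL [0.5228 0.2241 0.177 ]
bar [0.4566 0.1381 0.052 ]
round [0.4547 0.21   0.052 ]
inner [0.4583 0.0839 0.052 ]
outer [0.4595 0.0608 0.052 ]
[0.5799 0.14   0.1843]
True [0.5638 0.1396 0.1843] [1.82 1.39 1.81]
[0.5638 0.1396 0.1839] [2.43 1.56 2.5 ]
17.3083
```

```bash
python3 - <<'E'
from cell import env,get_image
from h import *
a=.031;c,s=np.cos(a),np.sin(a)
R=np.array([[-c,-s,0],[-s,c,0],[0,0,-1]])
K=np.array([.456,.1382])
env.move_l([.43,.138,.30]); print(env.solve_ik([*K,.20],R))
env.reach([*K,.26],R);print(env.read_q().round(2))
env.move_l([*K,.058],feed=.1);env.sleep(.3);f0=env.read_force();print(env.read_position().round(4),f0.round(2),env.read_time())
z=.058
while z>.0462:
    z-=.001;env.move_l([*K,z],feed=.03);env.sleep(.08)
    f=np.mean([env.read_force()[2] for _ in range(3)])-f0[2];print(round(z,4),env.read_position()[2].round(4),f.round(2))
    if f>3.2:break
env.sleep(.15);print((env.read_force()-f0).round(2),env.read_time())
E
```

```text
[ 0.62426949  0.12208761 -0.1376189   0.         -1.31108982 -2.16406582]
[ 0.62  0.1  -0.01 -0.   -1.46 -2.16]
[0.456  0.1382 0.0581] [ 0.37 -0.78 -1.18] 23.5417
0.057 0.0569 1.78
0.056 0.056 0.85
0.055 0.055 0.49
0.054 0.054 0.29
0.053 0.053 0.07
0.052 0.0521 1.98
0.051 0.0511 2.83
0.05 0.0501 3.94
[0.66 1.61 3.7 ] 26.3583
```

```bash
python3 - <<'E'
from cell import env,get_image
import cv2;from h import *
K=[.456,.1382]
for z in(.049,.048,.0477):
    env.move_l([*K,z],feed=.03);env.sleep(.1);print(z,env.read_position()[2].round(4),np.round([env.read_force()[2] for _ in range(3)],2))
env.sleep(.1)
env.move_l([*K,.06],feed=.05);env.sleep(.2);print(env.read_force().round(2))
env.move_l([*K,.26]);
env.move_l([.33,.05,.26],feed=.2)
im=get_image("top");zoom(im["color"],100,50,290,245,3,"pics/t2.png")
print(env.read_time(),env.read_position().round(3))
E
```

```text
0.049 0.0491 [2.25 2.25 2.25]
0.048 0.0481 [3.04 3.04 3.04]
0.0477 0.0478 [3.39 3.39 3.39]
[-0.35  0.23 -0.17]
30.5583 [0.331 0.05  0.26 ]
```

View pics/t2.png

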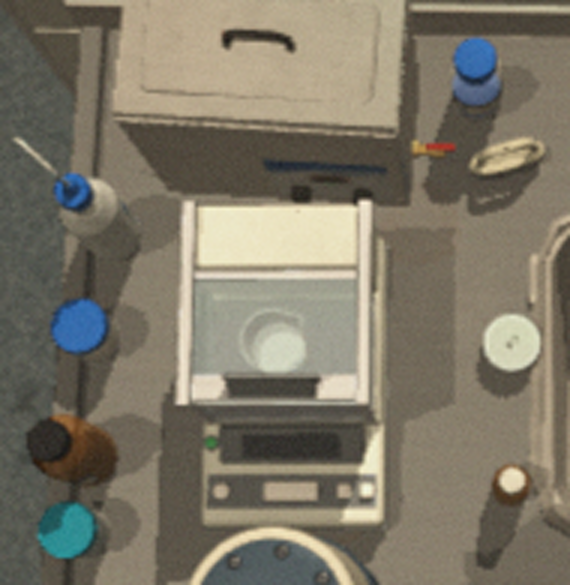

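```bash
python3 -c "
from cell import env
env.hand_in();print(env.read_time())"
```

```text
the job is handed in; nothing more can be done
the job is handed in; nothing more can be done
```

I drew the glass roof forward to its stop, pressed the tare key and let it come up, and handed the job in at about 31 s. The hand-in gave no verdict.

- **Roof:** I pulled it from behind the lip with shut fingertips. A second pull, set to stop at 18 N, ended at the same position (x = 0.5638 m), so I take that as the stop. In the wrist picture the front edge of the roof lined up with the rail ends to about 2 mm.
- **Tare key:** Contact showed at about z = 0.052 m and I pressed down to 0.0478 m, about 4 mm of travel. The force was about 3.5 N, well under the 15 N limit, and fell back to about 0 after release. I judged the travel from height and force only, and the force readings vary by about 1 N, so the depth is not exact.
- **Surroundings:** The last top picture shows the roof shut, and the beaker and the bystanders in view look undisturbed. I checked this by eye only. I did not pick out the petri dishes, spatula or tweezers individually in any picture. The arm had been moved clear of the balance.
- **Disagreement:** The first pull's follow-up stopped after only 1.3 mm with a low steady force. That is why I repeated the pull to confirm the stop.

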